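# Seat the baking sheet on the glazing stand's pins

### The job

Push the baking sheet across the glazing stand with the fingertips, nudging it forward and sideways until both of its holes drop over the stand's two brass locating pins and it lies flat on the deck, ready for glazing. Only push it: do not pick it up, lift or tip it, and leave the other things on the table where they are.

Things in the scene. Friction and masses are not known exactly. Their poses are not given: they have to be found in the camera images.
- stand: dark steel glazing stand, fixed to the table: flat deck 260 mm (x) by 300 mm (y), top 20 mm above the table. Origin: centre of its underside; x away from the robot, z up. Two brass pins rise from the deck at x = +50, y = +80 and -80 mm; the sheet hides them at first, but red lines on the deck run from each pin to the far (+x) edge and to the side edge, in line with it
- pin_left (a point): foot of the left (+y) locating pin's axis, on the deck's top. The pin is 10 mm in diameter and stands 8 mm above the deck, tip chamfered. Axes as the stand's
- pin_right (a point): foot of the right (-y) locating pin's axis, on the deck's top; same pin. Axes as the stand's
- sheet: loose aluminium baking sheet, 170 mm (x) by 220 mm (y), 0.4 to 0.7 kg, floor 5 mm. Origin: centre of its underside, z up. Straight upturned rims 4 mm thick, 28 mm high along the near (-x) and both side (+y, -y) edges, none at the far edge; biscuits baked on. It slides at a few newtons. Seated: underside on the deck, origin at x = +20, y = 0 mm of the stand, unturned
- hole_left (a point): centre, at the underside, of the sheet's left (+y) hole, 16 mm diameter, at x = +30, y = +80 mm of the sheet. At the start the sheet is 26 to 40 mm short along the stand's x, up to 20 mm off sideways, turned up to 0.1 rad; its floor lies on the pin tops, its near edge on the deck (slope about 0.05 rad), and it drops when the holes meet the pins
- hole_right (a point): centre, at the underside, of the sheet's right (-y) hole, 16 mm diameter, at x = +30, y = -80 mm of the sheet; axes as the sheet's
- bowl: white glaze bowl, 100 mm across and 45 mm high; a loose bystander, to be left alone. Origin at its underside's centre
- brush: pastry brush lying on the table; a loose bystander, to be left alone. Origin at its underside's centre (about the middle of its length)
- cutter: round steel biscuit cutter, 60 mm across and 30 mm high; a loose bystander, to be left alone. Origin at its underside's centre
- jar: amber glass jar with red cap, 70 mm across and about 100 mm high; a loose bystander, to be left alone. Origin at its underside's centre
- flask: blue water bottle, 66 mm across and 200 mm high; a loose bystander, to be left alone. Origin at its underside's centre
- tin: round red biscuit tin, 120 mm across and 50 mm high; a loose bystander, to be left alone. Origin at its underside's centre
- spatula: spatula lying on the table; a loose bystander, to be left alone. Origin at its underside's centre (about the middle of its length)

How it is judged (in metres and radians):
At the end, for the whole second after the job is handed in: Each hole's centre is within 6 mm (horizontally) of its pin's axis, the sheet's underside at both holes is less than 2.5 mm above the deck, the sheet is tilted less than 0.015 rad and is at rest (horizontal distance between hole_left and pin_left below 0.006 m and z of each of hole_left, hole_right in the frame of stand below 0.0225 m and horizontal distance between hole_right and pin_right below 0.006 m and angle between sheet's own z axis and vertical below 0.015 rad and linear speed of sheet below 0.01 m/s); the robot touches nothing.
It fails at once if the sheet is lifted off the stand (its middle more than 12 mm above the deck) or tipped by more than 0.12 rad (z of sheet in the frame of stand above 0.032 m or angle between sheet's own z axis and vertical above 0.12 rad).
It fails at once if a bystander is moved by more than 25 mm (distance of any of bowl, brush, cutter, jar, flask, tin, spatula from where it was at the start of the episode above 0.025 m).
It also fails if it takes over 64 s, if anything falls off the work surface, if the arm or the gripper's body presses on something with over 40 N, if the wrist force passes 120 N, or if a joint passes its speed limit or range.

### The arm

A 6-joint arm with a two-finger parallel gripper is mounted at the origin on the work surface. World frame = base frame: x ahead of the robot, y to its left, z up, the work surface at z = 0. Lengths are in mm, angles in rad, forces in N, time in s.
With the tool pointing down it reaches from about 300 to 875 mm from the base axis. Payload 6.4 kg.
Tool frame: the origin (TCP) lies between the finger pads; the fingertips stand 25 mm ahead of it and the grasp point (between the pads) lies 6 mm ahead of it (tcp_to_tips is the distance from the TCP to the fingertips, in mm); z points along the fingers, y is the direction in which the jaws open and shut (so a half turn about z gives the same grasp; the last joint's range is limited). The gripper opens to 85 mm and grips with 20 to 120 N. Pads are 22 mm wide; open, the fingers measure 114 mm over their backs; the gripper's body (76 mm by 85 mm) begins 54 mm behind the grasp point. The pads swing forward as they close: fully open they stand 13 mm farther back than shut.
Start: joints at [0.95, 0.181, 1.607, -0, 1.354, -0.206], TCP at [231.719, 526.258, 256.288] pointing down, gripper open.
Joint ranges: [-2.99, 2.99], [-0.89, 2.07], [0.3, 2.58], [-1.14, 4.28], [0, 2.63], [-3.12, 3.12]. Speed limits (rad/s): [2.57, 2.57, 3.01, 3.14, 3.14, 3.14].

### API

Orientations are given as a unit quaternion [w, x, y, z].
In Python, from rig import * gives the robot as it stands.
- The arm moves only by the tool send_rows, never from a script. Its argument "increments" is a list of rows, each an object with "rot": the turn, a rotation vector about the world's x, y, z in degrees, a list of three; "offset": the shift along the world's x, y, z in cm, a list of three; "grip": the closure, from 0 (fully open) to 1 (shut). A call has 1 to 20 rows; each row shifts and turns the pose as measured when the row begins; what a row does not reach is not made up. A row lasts 1/10 s, in which the tool goes at most 50 mm and 8.59 degrees, less where a joint would pass 70% of its speed; a pose out of reach is approached as far as the arm can. A call with a gripper value outside its range is refused whole. The fingers move at their own pace and stop on an object; "newtons" is the grip in N (left out, the last holds). Time passes only in rows, so rows that do not move let the fingers close. It gives the time, the measured TCP pose, the force and the opening at its end, in the units of the state.
- read_state(): the state, without advancing time (a new reading comes with each control period).
- snapshot(name): name is "scene" or "top" or "wrist"; returns a dict with "frame" (420x560x3 uint8, red, green, blue), "mtx" (3x3 intrinsics, pixels), "distortion" ([k1, k2, p1, p2, k3] as OpenCV has them; the pictures are not rectified), "R" (3x3) and "t" (3): a world point X has camera coordinates R X + t; the wrist camera has in their place "tool_from_camera" (4x4, takes a point from camera to tool coordinates, whose origin is the TCP and whose axes are the flange's). Camera axes: x right, y down, z forward; pixel columns grow to the right and rows downward; lengths in mm; the calibration is good to about 2 mm. A picture is of the moment at which its call begins: read the wrist's pose just before it. There is no depth.
- finish_job(): hands the job in, once; it reports no verdict.
Trained networks look in a picture, given as the dict that the camera call returned (one of the last four; its "shot" number tells which), for a name from the list of things; names that differ only in an ending like _2 or _b are one class to them, and where a whole thing is asked for, a point or a joint stands for the part that bears it (a point fixed in the world has none). Each returns a list of dicts, best first, with "p" (0 to 1); they miss things now and then, are a little off and sometimes report something else, mostly with a low value. They report only what shows in the picture. A call takes as long as a camera call.
- masks_of(picture, label): "region" (420x560 bool, what is visible of it) and "bbox" ([left, top, right, bottom] in pixels, round what is visible of it).
The state is a dict: "t": time; "qpos": joint angles; "qvel": joint speeds; "effort": joint torques, N m; "tcp_pos": TCP position; "ee_rot": TCP orientation; "ft_force": force on the tool from outside, world axes, zero at the start; "moment": the same for the moment, N m; "width": finger opening in mm.
Only numpy, scipy, OpenCV 4.12 (cv2) and the standard library are available. Lean on these libraries where they do the work, as an engineer would, in place of code of your own. Each camera call takes 0.05 s, during which the arm holds its last target.

## Working session

There is one attempt and no reset: what is moved stays moved. The work goes in short steps, Python scripts to look and compute and a tool call to move; the robot and the scene stay as the last step left them, time stands still between calls to the robot, and variables do not carry over. Pictures are saved under pics/ and viewed, and the job is handed in when it is done.

Besides the shell and the picture viewer there is one more tool, called in YAML: its name, and indented under it one key for each argument. send_rows: Moves the arm, as the interface text tells. Its arguments: {"type":"object","properties":{"increments":{"type":"array","items":{"type":"object","properties":{"rot":{"type":"array","items":{"type":"number"}},"offset":{"type":"array","items":{"type":"number"}},"grip":{"type":"number"}}}},"newtons":{"type":"number"}},"required":["increments"]}

```bash
ls; mkdir -p pics; python3 - <<'E'
from rig import *
import cv2
print(read_state())
for n in ["scene","top","wrist"]:
    s=snapshot(n); cv2.imwrite(f"pics/{n}0.png",s["frame"][:,:,::-1])
    print(n,s["mtx"],s["distortion"],s.get("R"),s.get("t"),s.get("tool_from_camera"))
E
```

```text
pics
{'t': 0.0, 'qpos': array([ 9.49719169e-01,  1.81558051e-01,  1.60804692e+00, -4.67343308e-06,
        1.35377868e+00, -2.06302333e-01]), 'qvel': array([-0.00203759, -0.00094495,  0.00014157, -0.00038138, -0.0023582 ,
       -0.00047788]), 'effort': array([ 5.23696835e-04, -4.44870758e+01, -3.51337409e+01, -1.99288561e-04,
        9.14837321e-03,  9.59395635e-06]), 'tcp_pos': array([231.39103814, 525.81519896, 255.35574101]), 'ee_rot': array([-3.57892775e-04,  2.05903423e-01,  9.78571908e-01, -8.20874424e-04]), 'ft_force': array([-0.23015594, -0.16236421,  0.08640301]), 'moment': array([0.02451748, 0.0361373 , 0.01529887]), 'width': 85.25899417169595}
scene [[496.91957723   0.         277.28609329]
 [  0.         496.91957723 210.14651448]
 [  0.           0.           1.        ]] [-0.11630471  0.          0.          0.          0.        ] [[-0.13240706  0.99118696 -0.00409552]
 [ 0.70528902  0.09131076 -0.70301476]
 [-0.6964451  -0.09597265 -0.71116347]] [  48.83703846 -389.99681044 1816.47662715] None
top [[537.54332369   0.         287.70746374]
 [  0.         537.54332369 207.97340836]
 [  0.           0.           1.        ]] [-0.1859926  0.         0.         0.         0.       ] [[ 0.0138319  -0.99982954  0.01222951]
 [-0.98700027 -0.01561097 -0.15995866]
 [ 0.16012231 -0.009858   -0.98704795]] [  31.07027747  611.9923827  1256.4485834 ] None
wrist [[326.64113654   0.         278.34567343]
 [  0.         326.64113654 207.742936  ]
 [  0.           0.           1.        ]] [-0.07874366  0.          0.          0.          0.        ] None None [[-8.25042782e-04 -9.52211896e-01 -3.05437102e-01  7.85618086e+01]
 [ 9.99999659e-01 -7.92485492e-04 -2.30582294e-04  6.13309538e-01]
 [-2.24912692e-05 -3.05437189e-01  9.52212226e-01 -1.18240296e+02]
 [ 0.00000000e+00  0.00000000e+00  0.00000000e+00  1.00000000e+00]]
```

View pics/scene0.png

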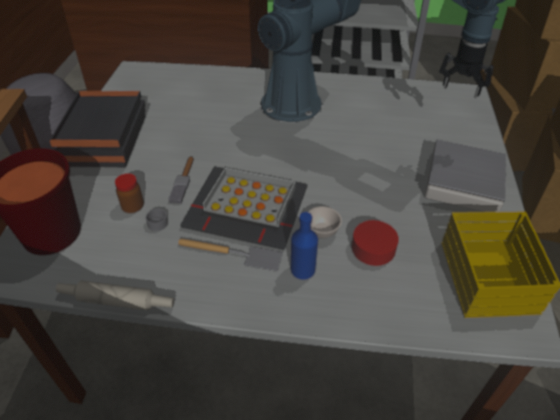

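View pics/top0.png

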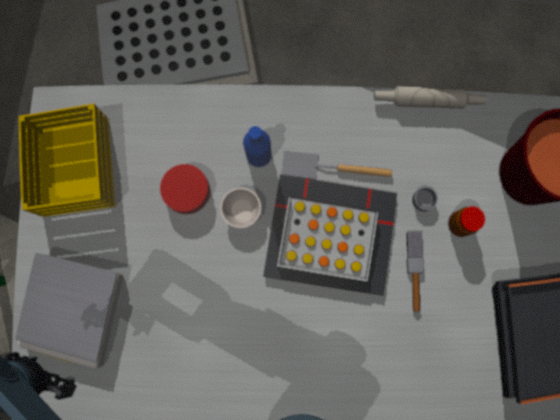

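View pics/wrist0.png

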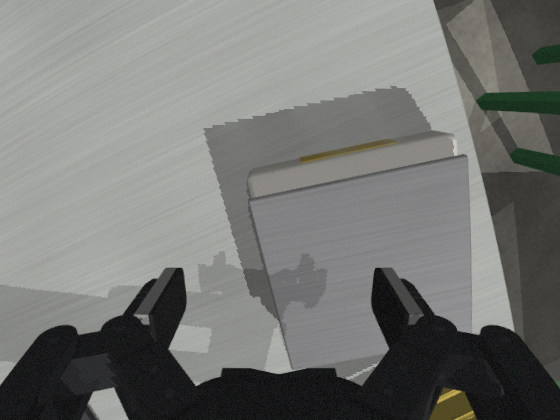

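```bash
python3 - <<'E'
from rig import *
import cv2,numpy as np
s=snapshot("top"); f=s["frame"]
np.savez("top0.npz",**{k:s[k] for k in ["frame","mtx","distortion","R","t"]})
for l in ["stand","sheet"]:
    for m in masks_of(s,l)[:2]:
        print(l,m["p"],m["bbox"]); r=m["region"].astype(np.uint8)
        c=max(cv2.findContours(r,0,1)[0],key=cv2.contourArea); print(cv2.boxPoints(cv2.minAreaRect(c)))
cv2.imwrite("pics/topc.png",cv2.resize(f[165:305,255:405,::-1],None,fx=4,fy=4,interpolation=cv2.INTER_CUBIC))
E
```

```text
stand 0.82 [264.4, 176.7, 396.5, 295.5]
[[262.02252 276.11328]
 [278.9646  173.04898]
 [399.6353  192.88528]
 [382.69324 295.9496 ]]
sheet 0.66 [281.1, 198.6, 377.1, 280.3]
[[276.3335  265.61792]
 [288.08783 196.77113]
 [378.85663 212.26825]
 [367.1023  281.11505]]
sheet 0.44 [447.5, 209.3, 486.7, 238.5]
[[443.8868  212.60378]
 [480.6038  202.1132 ]
 [488.3019  229.0566 ]
 [451.58493 239.54716]]
```

View pics/topc.png

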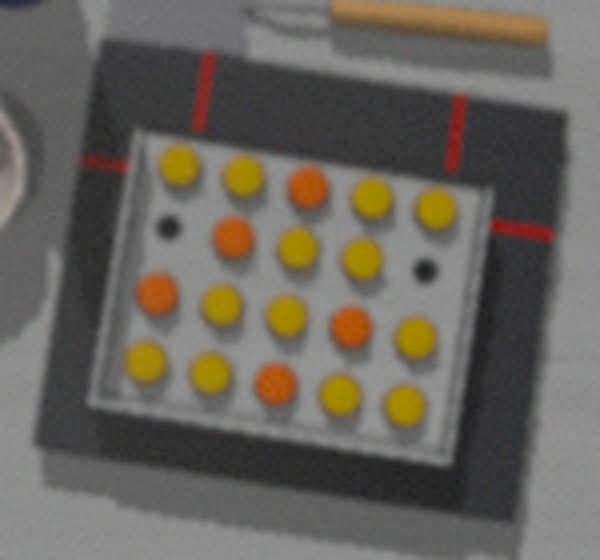

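```bash
cat > h.py <<'E'
import cv2,numpy as np
from scipy.spatial.transform import Rotation as Ro
from scipy.optimize import least_squares
def ray(s,uv,z,st=None):
    uv=np.asarray(uv,float).reshape(-1,1,2)
    n=cv2.undistortPoints(uv,s["mtx"],s["distortion"])[:,0]
    d=np.c_[n,np.ones(len(n))]
    if "R" in s and s["R"] is not None:
        R,t=s["R"],s["t"]
    else: R,t=wristRt(s,st)
    c=-R.T@t; D=d@R
    return (c+D*((z-c[2])/D[:,2])[:,None])[:,:2]
def wristRt(s,st):
    q=st["ee_rot"]; T=np.eye(4); T[:3,:3]=Ro.from_quat([q[1],q[2],q[3],q[0]]).as_matrix(); T[:3,3]=st["tcp_pos"]
    W=np.linalg.inv(T@s["tool_from_camera"]); return W[:3,:3],W[:3,3]
def fit(model,world):
    model=np.array(model,float);world=np.array(world,float)
    f=lambda p:(np.array([[np.cos(p[2]),-np.sin(p[2])],[np.sin(p[2]),np.cos(p[2])]])@model.T).T.__add__(p[:2])-world
    r=least_squares(lambda p:f(p).ravel(),[*world.mean(0),0]); return r.x,f(r.x)
def tostand(p,w):
    c,s=np.cos(p[2]),np.sin(p[2]); return (np.array(w)-p[:2])@np.array([[c,-s],[s,c]])
def toworld(p,m):
    c,s=np.cos(p[2]),np.sin(p[2]); return np.array(m)@np.array([[c,s],[-s,c]])+p[:2]
E
python3 - <<'E'
from h import *
import rig; print([n for n in dir(rig) if n[0]!='_'])
s=dict(np.load("top0.npz"))
P=lambda l:np.array(l)/4-0.375+[255,165]
st,r=fit([[130,150],[130,-150],[-130,-150],[-130,150]],ray(s,P([[100,40],[567,112],[520,522],[38,445]]),20))
print("stand",st,r)
l=ray(s,P([[210,55],[197,130],[460,95],[452,170],[80,160],[128,167],[490,227],[553,236]]),20)
print(tostand(st,l))
h=ray(s,P([[168,228],[425,271]]),31); print("holes in stand",tostand(st,h),h)
E
```

```text
['Unreachable', 'finish_job', 'masks_of', 'read_state', 'snapshot', 'tcp_to_tips']
stand [ 5.52817339e+02 -6.94968287e+01 -1.37251461e-01] [[ 1.46371188e+00  8.72760920e-04]
 [ 1.35754890e+00 -2.28718457e+00]
 [ 3.61459357e-02  4.76728287e-01]
 [-2.85740672e+00  1.80958356e+00]]
[[ 129.61156748   80.15282762]
 [  81.04195889   81.26641891]
 [ 128.57647692  -79.10619615]
 [  80.38510445  -80.09480846]
 [  51.18485562  150.39087305]
 [  51.3752865   120.24652378]
 [  48.33806411 -108.33174535]
 [  48.7089172  -148.44313017]]
holes in stand [[ 15.81586039  90.11452322]
 [ 13.37500313 -70.0772419 ]] [[ 580.81401771   17.60629816]
 [ 556.47852631 -140.74503039]]
```

```bash
python3 - <<'E'
from h import *
from rig import *
st=np.array([552.8,-69.5,-.1373])
print("tips",tcp_to_tips if not callable(tcp_to_tips) else tcp_to_tips())
s=snapshot("top")
for l,z in [("bowl",45),("flask",200),("tin",50),("cutter",30),("jar",100),("spatula",5),("brush",5)]:
    for m in masks_of(s,l)[:1]:
        b=m["bbox"]; c=[[(b[0]+b[2])/2,(b[1]+b[3])/2]]
        w=[ray(s,c,zz) for zz in (0,z)]
        print(l,m["p"],b,[x[0].round() for x in w],[tostand(st,x)[0].round() for x in w])
print(toworld(st,[[-15,140],[-130,0]]))
E
```

```text
tips 25.0
bowl 0.94 [221.2, 185.0, 263.8, 228.6] [array([621., 154.]), array([613., 150.])] [array([ 37., 230.]), array([ 30., 226.])]
flask 0.75 [244.4, 124.7, 274.1, 167.2] [array([780., 115.]), array([724., 106.])] [array([200., 214.]), array([145., 197.])]
tin 0.65 [412.5, 187.9, 437.4, 207.5] [array([ 652., -313.]), array([ 642., -299.])] [array([ 131., -227.]), array([ 120., -215.])]
cutter 0.6 [414.2, 187.2, 438.3, 210.6] [array([ 649., -316.]), array([ 643., -308.])] [array([ 129., -231.]), array([ 122., -224.])]
jar 0.97 [447.8, 206.9, 488.2, 237.6] [array([ 590., -426.]), array([ 576., -390.])] [array([  85., -348.]), array([  66., -314.])]
spatula 0.52 [261.5, 173.5, 396.2, 297.0] [array([552., -64.]), array([551., -64.])] [array([-2.,  5.]), array([-2.,  5.])]
brush 0.76 [406.2, 231.8, 423.0, 312.9] [array([ 461., -282.]), array([ 460., -280.])] [array([ -62., -223.]), array([ -63., -221.])]
[[557.10282636  71.23551679]
 [424.02341013 -51.70702661]]
```

send_rows:
  increments:
    - {"offset": [2.7,-3.8,0],"rot": [0,0,-6.2],"grip": 0}
    - {"offset": [2.7,-3.8,0],"rot": [0,0,-6.2],"grip": 0}
    - {"offset": [2.7,-3.8,0],"rot": [0,0,-6.2],"grip": 0}
    - {"offset": [2.7,-3.8,0],"rot": [0,0,-6.2],"grip": 0}
    - {"offset": [2.7,-3.8,0],"rot": [0,0,-6.2],"grip": 0}
    - {"offset": [2.7,-3.8,0],"rot": [0,0,-6.2],"grip": 0}
    - {"offset": [2.7,-3.8,0],"rot": [0,0,-6.2],"grip": 0}
    - {"offset": [2.7,-3.8,0],"rot": [0,0,-6.2],"grip": 0}
    - {"offset": [2.7,-3.8,0],"rot": [0,0,-6.2],"grip": 0}
    - {"offset": [2.7,-3.8,0],"rot": [0,0,-6.2],"grip": 0}
    - {"offset": [2.7,-3.8,0],"rot": [0,0,-6.2],"grip": 0}
    - {"offset": [2.7,-3.8,0],"rot": [0,0,-6.2],"grip": 0}

```text
t: 1.9
tcp_pos: [561.6, 56.1, 259.0]
ee_rot: [0.003, 0.769, 0.64, 0.004]
ft_force: [1.1, 0.5, 0.1]
width: 85.4
```

send_rows:
  increments:
    - {"offset": [-0.4,1.5,0],"rot": [0,0,2.5],"grip": 0}
    - {"offset": [0,0,0],"rot": [0,0,0],"grip": 0}
    - {"offset": [0,0,0],"rot": [0,0,0],"grip": 0}

```text
t: 2.2
tcp_pos: [560.6, 64.8, 258.7]
ee_rot: [0.004, 0.758, 0.652, 0.003]
ft_force: [-0.1, -0.3, -0.7]
width: 85.5
```

```bash
cat > shot.py <<'E'
import sys,pickle
from rig import *
from h import *
n=sys.argv[1]; st=read_state(); s=snapshot("wrist")
pickle.dump((s,st),open(n+".pkl","wb")); cv2.imwrite(f"pics/{n}.png",s["frame"][:,:,::-1])
print(st["t"],st["tcp_pos"],st["ee_rot"],st["ft_force"],st["width"])
E
python3 shot.py w1
```

```text
2.2 [560.60544948  64.75518161 258.69205087] [0.00388747 0.75785408 0.65240392 0.00334764] [-0.11987685 -0.27657798 -0.67709447] 85.45937203427584
```

View pics/w1.png

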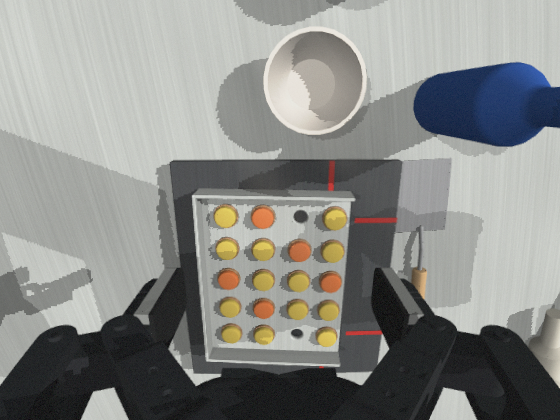

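```bash
python3 - <<'E'
import pickle
from h import *
s,st=pickle.load(open("w1.pkl","rb"))
cv2.imwrite("pics/w1c.png",cv2.resize(s["frame"][150:380,165:415,::-1],None,fx=3,fy=2.6,interpolation=cv2.INTER_CUBIC)[:600])
P=np.array([[172,161],[401,161],[331.5,162],[332,189],[356,220],[395,220.5],[348,333.5],[382,333]])
cor=ray(s,P,20,st)
S=np.array([552.8,-69.5,-.1373])
print(tostand(S,cor)); print("holes",tostand(S,ray(s,[[301,216],[297,333]],31,st)))
E
```

```text
[[-125.75974592  154.44353983]
 [ 128.49971593  150.95080891]
 [  50.38688032  150.46915651]
 [  52.02486187  119.6717769 ]
 [  81.69639561   81.85616789]
 [ 128.35513513   80.38868024]
 [  81.9181153   -79.7744119 ]
 [ 128.20616329  -80.8479002 ]]
holes [[ 16.29101107  91.75050566]
 [ 12.83042286 -67.91728266]]
```

View pics/w1c.png

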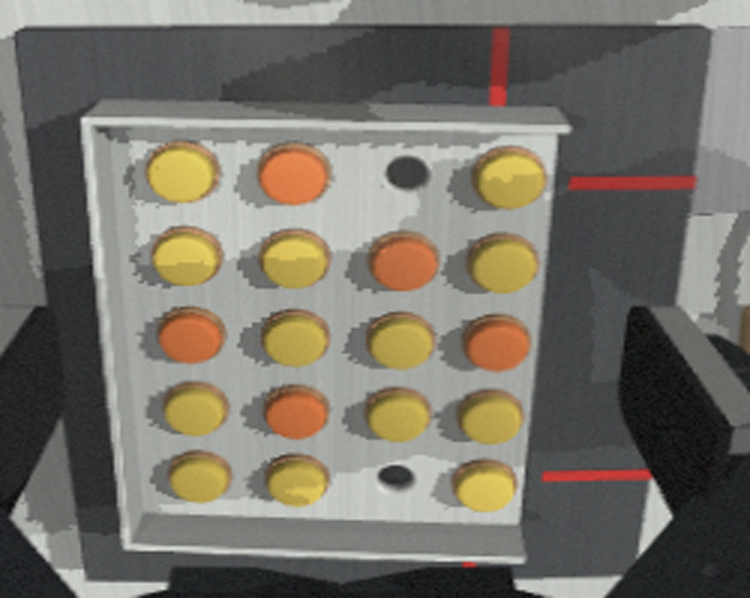

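```bash
python3 - <<'E'
from h import *
S=np.array([552.8,-69.5,-.1373])
a=toworld(S,[[-16,147]]);print(a,a-[560.6,64.75]); print(toworld([0,0,S[2]],[[0,-1],[1,0]]))
for z in(38,48):
  pass
E
```

```text
[[557.07032039  78.30650988]] [[-3.52967961 13.55650988]]
[[-0.13686903 -0.99058915]
 [ 0.99058915 -0.13686903]]
```

send_rows:
  increments:
    - {"offset": [-0.3,1.5,0],"rot": [0,0,0.7],"grip": 0}
    - {"offset": [0,0,-4],"rot": [0,0,0],"grip": 0}
    - {"offset": [0,0,-4],"rot": [0,0,0],"grip": 0}
    - {"offset": [0,0,-4],"rot": [0,0,0],"grip": 0}
    - {"offset": [0,0,-3],"rot": [0,0,0],"grip": 0}
    - {"offset": [0,0,0],"rot": [0,0,0],"grip": 0}

```text
t: 2.85
tcp_pos: [554.7, 91.0, 108.3]
ee_rot: [0.006, 0.749, 0.662, 0.007]
ft_force: [0.1, 0.2, -0.1]
width: 85.3
```

send_rows:
  increments:
    - {"offset": [0.2,-1.1,-2],"rot": [0,1.0,-0.8],"grip": 0}
    - {"offset": [0,0,-2],"rot": [0,0,0],"grip": 0}
    - {"offset": [0,0,0],"rot": [0,0,0],"grip": 0}
    - {"offset": [0,0,0],"rot": [0,0,0],"grip": 0}

```text
t: 3.25
tcp_pos: [558.7, 84.9, 73.4]
ee_rot: [0.002, 0.752, 0.659, 0.002]
ft_force: [0.7, 0.5, 0.7]
width: 85.4
```

send_rows:
  increments:
    - {"offset": [-0.1,-0.5,-2],"rot": [0,0,0],"grip": 0}
    - {"offset": [0,0,-0.6],"rot": [0,0,0],"grip": 0}
    - {"offset": [0,0,0],"rot": [0,0,0],"grip": 0}

```text
t: 3.55
tcp_pos: [561.4, 81.4, 53.4]
ee_rot: [0.005, 0.751, 0.66, 0.006]
ft_force: [-0.1, -0.5, 0.3]
width: 85.5
```

```bash
python3 shot.py w2
```

```text
3.55 [561.40641081  81.43500316  53.38133555] [0.00478887 0.75089446 0.66038009 0.00571936] [-0.07507144 -0.46924454  0.31574632] 85.51217886852098
```

View pics/w2.png

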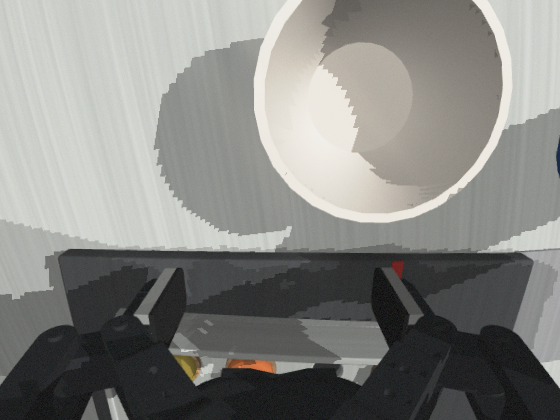

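send_rows:
  increments:
    - {"offset": [-0.1,-0.4,-0.2],"rot": [0,0,0],"grip": 0}
    - {"offset": [-0.1,-0.4,-0.2],"rot": [0,0,0],"grip": 0}
    - {"offset": [-0.1,-0.4,0],"rot": [0,0,0],"grip": 0}
    - {"offset": [-0.1,-0.4,0],"rot": [0,0,0],"grip": 0}
    - {"offset": [0,0,0],"rot": [0,0,0],"grip": 0}

```text
t: 4.1
tcp_pos: [559.0, 64.2, 52.6]
ee_rot: [0.006, 0.751, 0.661, 0.007]
ft_force: [-0.3, 0.8, -0.7]
width: 85.4
```

send_rows:
  increments:
    - {"offset": [0,-0.3,-0.2],"rot": [0,0.8,-0.6],"grip": 0}
    - {"offset": [0,-0.3,-0.1],"rot": [0,0,0],"grip": 0}
    - {"offset": [-0.1,-0.3,0],"rot": [0,0,0],"grip": 0}
    - {"offset": [0,0,0],"rot": [0,0,0],"grip": 0}

```text
t: 4.5
tcp_pos: [558.3, 55.7, 49.9]
ee_rot: [0.001, 0.755, 0.656, 0.003]
ft_force: [-0.5, 0.8, 0.5]
width: 85.1
```

```bash
python3 shot.py w3; python3 - <<'E'
from rig import *
import cv2
s=snapshot("top"); cv2.imwrite("pics/t3.png",cv2.resize(s["frame"][165:305,255:405,::-1],None,fx=4,fy=4,interpolation=cv2.INTER_CUBIC))
E
```

```text
4.5 [558.32220126  55.71407711  49.8854227 ] [0.0007573  0.75493699 0.65579168 0.00261483] [-0.5149943   0.76313439  0.51417128] 85.0720712829694
```

View pics/w3.png

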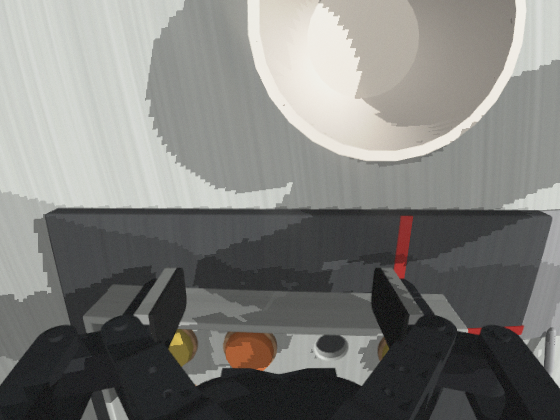

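View pics/t3.png

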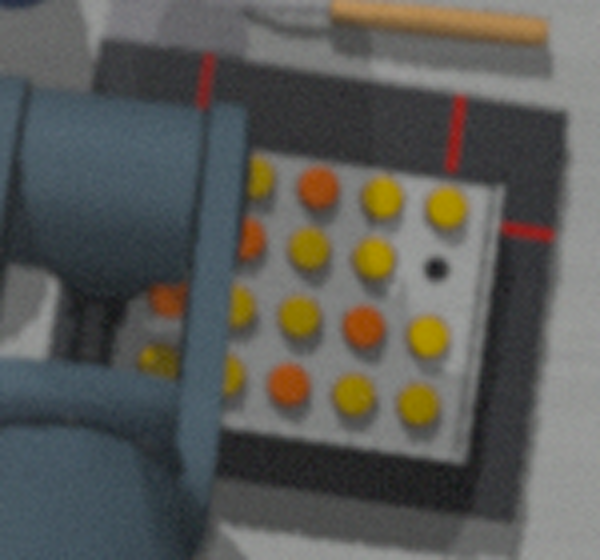

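```bash
python3 - <<'E'
import pickle
from h import *
S=np.array([552.8,-69.5,-.1373])
s=dict(np.load("top0.npz"))
P=lambda l:np.array(l)/4-0.375+[255,165]
print(tostand(S,ray(s,P([[425,271],[436.5,269]]),31)))
s,st=pickle.load(open("w3.pkl","rb"))
print(tostand(S,ray(s,[[331,346],],33,st)))
E
```

```text
[[ 13.39514618 -70.07107799]
 [ 15.68956002 -76.96227317]]
[[15.21533227 85.93779691]]
```

send_rows:
  increments:
    - {"offset": [0,-0.25,0],"rot": [0,0,0],"grip": 0}
    - {"offset": [-0.1,-0.25,0],"rot": [0,0,0],"grip": 0}
    - {"offset": [0,0,0],"rot": [0,0,0],"grip": 0}
    - {"offset": [0,0,0],"rot": [0,0,0],"grip": 0}

```text
t: 5.0
tcp_pos: [557.2, 50.7, 49.8]
ee_rot: [0.001, 0.755, 0.656, 0.003]
ft_force: [0.9, 3.4, 1.2]
width: 85.4
```

send_rows:
  increments:
    - {"offset": [0.2,1.2,0],"rot": [0,0,0],"grip": 0}
    - {"offset": [0,0.3,2],"rot": [0,0,0],"grip": 0}
    - {"offset": [0,0,5],"rot": [0,0,0],"grip": 0}
    - {"offset": [0,0,5],"rot": [0,0,0],"grip": 0}
    - {"offset": [0,0,5],"rot": [0,0,8],"grip": 0}
    - {"offset": [-1.3,-1.2,3],"rot": [0,0,8],"grip": 0}
    - {"offset": [-1.3,-1.2,0],"rot": [0,0,8],"grip": 0}
    - {"offset": [-1.3,-1.2,0],"rot": [0,0,8],"grip": 0}
    - {"offset": [-1.3,-1.2,0],"rot": [0,0,8],"grip": 0}
    - {"offset": [-1.3,-1.2,0],"rot": [0,0,8],"grip": 0}
    - {"offset": [-1.3,-1.2,0],"rot": [0,0,8],"grip": 0}
    - {"offset": [-1.3,-1.2,0],"rot": [0,0,8],"grip": 0}
    - {"offset": [-1.3,-1.2,0],"rot": [0,0,8],"grip": 0}
    - {"offset": [-1.3,-1.2,0],"rot": [0,0,8],"grip": 0}
    - {"offset": [-1.3,-1.2,0],"rot": [0,0,8],"grip": 0}
    - {"offset": [0,0,0],"rot": [0,0,0],"grip": 0}

```text
t: 6.6
tcp_pos: [422.0, -51.8, 257.6]
ee_rot: [0.006, 0.053, 0.999, -0.002]
ft_force: [0.2, -0.3, -0.4]
width: 85.1
```

```bash
python3 shot.py w4
```

```text
6.6 [421.98879641 -51.81684013 257.63119812] [ 0.00587124  0.0529593   0.99857795 -0.00170909] [ 0.21098869 -0.29551221 -0.39329316] 85.12204224067199
```

View pics/w4.png

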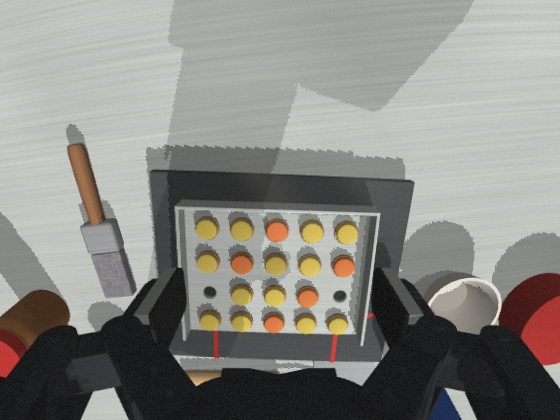

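```bash
python3 - <<'E'
import pickle
from h import *
S=np.array([552.8,-69.5,-.1373])
s,st=pickle.load(open("w4.pkl","rb"))
cv2.imwrite("pics/w4c.png",cv2.resize(s["frame"][160:370,150:420,::-1],None,fx=2.8,fy=2.8,interpolation=cv2.INTER_CUBIC))
print(tostand(S,ray(s,[[153,171],[413,182],[216,333],[216,354],[334.5,338],[333,360]],20,st)))
print(tostand(S,ray(s,[[210,292],[340,296.5]],31,st)))
E
```

```text
[[-132.178982   -140.74070066]
 [-128.67567699  152.04685669]
 [  85.91952374  -77.17301621]
 [ 122.05027936  -78.68146852]
 [  88.99215017   81.89441689]
 [ 127.30125074   83.47985795]]
[[ 14.69535986 -79.81744801]
 [ 15.96415984  80.14878909]]
```

View pics/w4c.png

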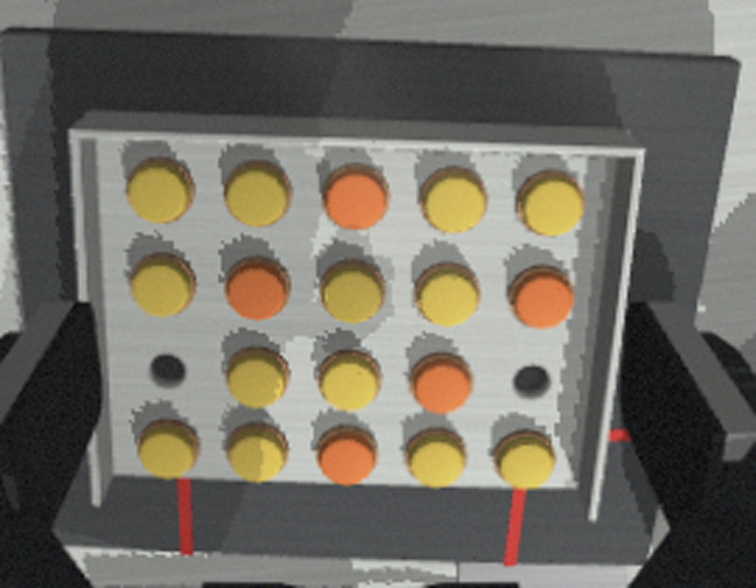

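```bash
python3 - <<'E'
from rig import *
import cv2,pickle
s=snapshot("top"); pickle.dump(s,open("t4.pkl","wb")); cv2.imwrite("pics/t4.png",cv2.resize(s["frame"][165:305,255:405,::-1],None,fx=4,fy=4,interpolation=cv2.INTER_CUBIC))
E
```

```text
(no output)
```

View pics/t4.png

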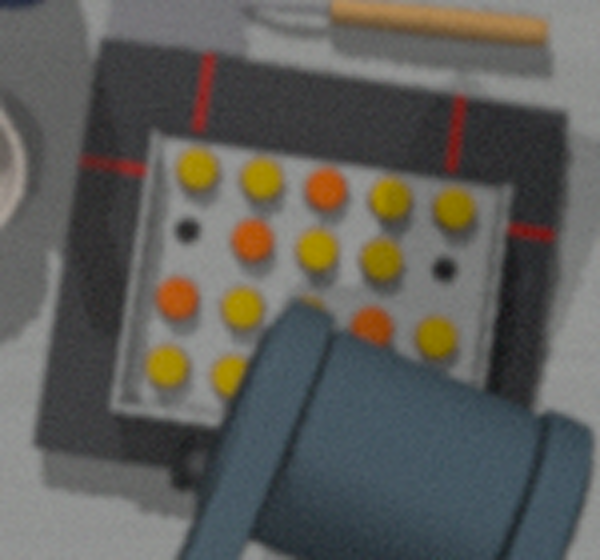

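```bash
cat > topmeas.py <<'E'
from h import *
S=np.array([552.8,-69.5,-.1373])
def hole(s,w,z=31):
    # predicted stand coords w -> refine dark centroid
    R,t=s["R"],s["t"]; X=np.r_[toworld(S,[w])[0],z]
    uv=cv2.projectPoints(X[None],cv2.Rodrigues(R)[0],t,s["mtx"],s["distortion"])[0][0,0]
    g=s["frame"].astype(float).mean(2)
    for _ in range(5):
        y,x=np.mgrid[int(uv[1])-5:int(uv[1])+7,int(uv[0])-5:int(uv[0])+7]
        m=np.hypot(x-uv[0],y-uv[1])<4.5
        wgt=np.clip(125-g[y,x],0,None)*m
        if wgt.sum()==0: break
        uv=np.array([(wgt*x).sum(),(wgt*y).sum()])/wgt.sum()
    return uv,tostand(S,ray(s,[uv],z))[0]
def lines(s):
    f=s["frame"].astype(float); red=np.clip(f[...,0]-1.0*f[...,1]-15,0,None)
    out=[]
    for a,b in [((90,80),(126,80)),((90,-80),(126,-80)),((50,125),(50,146)),((50,-125),(50,-146))]:
        pts=np.linspace(a,b,6); X=np.c_[toworld(S,pts),np.full(6,20.)]
        uv=cv2.projectPoints(X,cv2.Rodrigues(s["R"])[0],s["t"],s["mtx"],s["distortion"])[0][:,0]
        y,x=np.mgrid[:420,:560]
        d=np.min([np.hypot(x-u,y-v) for u,v in uv],0)
        w=red*(d<4)
        if w.sum()==0: out.append(None);continue
        out.append((w.sum().round(),tostand(S,ray(s,[[(w*x).sum()/w.sum(),(w*y).sum()/w.sum()]],20))[0].round(1)))
    return out
E
python3 - <<'E'
import pickle
from topmeas import *
s=dict(np.load("top0.npz")); print(lines(s)); print(hole(s,(15.8,90)),hole(s,(13.4,-70)))
s=pickle.load(open("t4.pkl","rb")); print(lines(s)); print(hole(s,(15.8,80)),hole(s,(14.7,-80)))
E
```

```text
[(np.float64(4298.0), array([105.7,  80.8])), (np.float64(4670.0), array([104.2, -79.4])), (np.float64(1373.0), array([ 51.2, 133.4])), (np.float64(3543.0), array([  49.2, -131.4]))]
(array([296.73909936, 221.46711937]), array([16.25743402, 89.90188101])) (array([360.87404125, 232.34293506]), array([ 13.4734527 , -70.05831746]))
[(np.float64(4416.0), array([105.7,  80.8])), (np.float64(3634.0), array([103.9, -79.3])), (np.float64(2007.0), array([ 51.2, 129.6])), (np.float64(2340.0), array([  49.2, -134.3]))]
(array([301.42232744, 222.21926789]), array([16.16296653, 78.26415661])) (array([365.70935357, 231.9839618 ]), array([ 16.14983941, -81.80845287]))
```

send_rows:
  increments:
    - {"offset": [0.2,-0.2,-4],"rot": [0,0.6,-2.2],"grip": 0}
    - {"offset": [0,0,-4],"rot": [0,0,0],"grip": 0}
    - {"offset": [0,0,-4],"rot": [0,0,0],"grip": 0}
    - {"offset": [0,0,-4],"rot": [0,0,0],"grip": 0}
    - {"offset": [0,0,0],"rot": [0,0,0],"grip": 0}
    - {"offset": [0,0,0],"rot": [0,0,0],"grip": 0}

```text
t: 7.3
tcp_pos: [430.6, -50.2, 96.4]
ee_rot: [0.005, 0.083, 0.997, -0.003]
ft_force: [0.9, 0.8, 1.1]
width: 85.5
```

send_rows:
  increments:
    - {"offset": [-0.3,-0.4,-2],"rot": [0.4,0.5,1.2],"grip": 0}
    - {"offset": [-0.1,0,-2],"rot": [0,0,0],"grip": 0}
    - {"offset": [0,0,-0.6],"rot": [0,0,0],"grip": 0}
    - {"offset": [0,0,0],"rot": [0,0,0],"grip": 0}

```text
t: 7.7
tcp_pos: [434.0, -55.6, 57.5]
ee_rot: [0.007, 0.074, 0.997, -0.002]
ft_force: [0.3, -0.5, 0.6]
width: 85.5
```

```bash
python3 shot.py w5
```

```text
7.7 [434.04551557 -55.62775589  57.54538971] [ 0.00721747  0.07378581  0.99724629 -0.00184384] [ 0.32554985 -0.45292569  0.64305872] 85.5413161276244
```

View pics/w5.png

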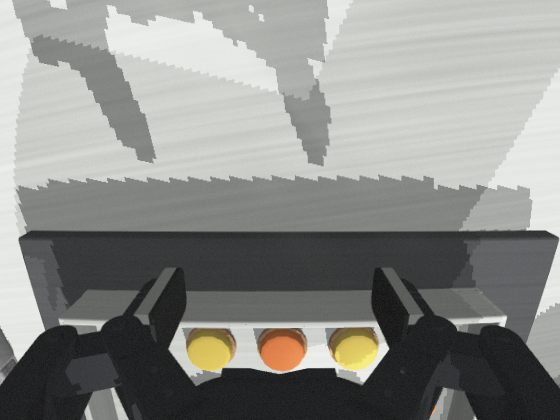

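```bash
python3 - <<'E'
import pickle
from h import *
S=np.array([552.8,-69.5,-.1373])
for n,p,k in [("w3",[[250,289]],1),("w5",[[280,291],[280,233]],0),("w2",[[250,318]],1)]:
    s,st=pickle.load(open(n+".pkl","rb"))
    print(n,tostand(S,ray(s,p,20,st)),tostand(S,[st["tcp_pos"][:2]]))
    for z in (15,25,20): # tool-frame finger tip z rel: project pad edges
        T=np.linalg.inv(s["tool_from_camera"])
        q=np.array([[-11,46,z,1],[-11,-46,z,1],[11,46,z,1]])@T.T
        print(z,cv2.projectPoints(q[:,:3],np.zeros(3),np.zeros(3),s["mtx"],s["distortion"])[0][:,0].round())
E
```

```text
w3 [[-26.40413928 112.02650449]] [[-11.66769612 124.79152488]]Traceback (most recent call last):
  File "<stdin>", line 10, in <module>
cv2.error: OpenCV(4.12.0) /io/opencv/modules/calib3d/src/calibration_base.cpp:1490: error: (-215:Assertion failed) npoints >= 0 && (depth == CV_32F || depth == CV_64F) in function 'projectPoints'
```

```bash
python3 - <<'E'
import pickle
from h import *
S=np.array([552.8,-69.5,-.1373])
for n,p,k in [("w3",[[250,289]],1),("w5",[[280,291],[280,233]],0),("w2",[[250,318]],1)]:
    s,st=pickle.load(open(n+".pkl","rb"))
    print(n,tostand(S,ray(s,p,20,st)),tostand(S,[st["tcp_pos"][:2]]))
E
```

```text
w3 [[-26.40413928 112.02650449]] [[-11.66769612 124.79152488]]
w5 [[ -99.23355716   -1.35229833]
 [-133.84146004   -1.02312567]] [[-119.53558467   -2.51211608]]
w2 [[-27.06598625 117.17389437]] [[-12.13290969 150.69252798]]
```

send_rows:
  increments:
    - {"offset": [0,0,-0.6],"rot": [0.3,0.8,0.2],"grip": 0}
    - {"offset": [0.3,0,-0.2],"rot": [0,0,0],"grip": 0}
    - {"offset": [0,0,0],"rot": [0,0,0],"grip": 0}

```text
t: 8.05
tcp_pos: [440.4, -56.6, 52.8]
ee_rot: [0.003, 0.072, 0.997, -0.001]
ft_force: [0.3, 0.3, -0.1]
width: 85.3
```

send_rows:
  increments:
    - {"offset": [0.3,0,-0.3],"rot": [0,0,0],"grip": 0}
    - {"offset": [0.3,0,-0.1],"rot": [0,0,0],"grip": 0}
    - {"offset": [0.3,0,0],"rot": [0,0,0],"grip": 0}
    - {"offset": [0.3,0,0],"rot": [0,0,0],"grip": 0}
    - {"offset": [0.3,0,0],"rot": [0,0,0],"grip": 0}
    - {"offset": [0,0,0],"rot": [0,0,0],"grip": 0}

```text
t: 8.65
tcp_pos: [453.5, -55.7, 47.8]
ee_rot: [-0.001, 0.072, 0.997, -0.0]
ft_force: [-2.0, -0.8, 1.7]
width: 85.2
```

send_rows:
  increments:
    - {"offset": [0.3,-0.1,0.1],"rot": [0,0,0],"grip": 0}
    - {"offset": [0.3,0,0],"rot": [0,0,0],"grip": 0}
    - {"offset": [0.3,-0.1,0],"rot": [0,0,0],"grip": 0}
    - {"offset": [0.3,0,0],"rot": [0,0,0],"grip": 0}
    - {"offset": [0.3,0,0],"rot": [0,0,0],"grip": 0}
    - {"offset": [0,0,0],"rot": [0,0,0],"grip": 0}

```text
t: 9.25
tcp_pos: [470.1, -57.7, 48.6]
ee_rot: [-0.001, 0.072, 0.997, 0.0]
ft_force: [-1.1, 0.0, -0.2]
width: 85.6
```

```bash
python3 - <<'E'
from rig import *
import cv2,pickle
from topmeas import *
s=snapshot("top"); pickle.dump(s,open("t6.pkl","wb")); cv2.imwrite("pics/t6.png",cv2.resize(s["frame"][165:305,255:405,::-1],None,fx=4,fy=4,interpolation=cv2.INTER_CUBIC))
print(lines(s),hole(s,(40,80)),hole(s,(40,-80)))
E
```

```text
[(np.float64(2804.0), array([112.2,  80.7])), (np.float64(2873.0), array([111.4, -79.7])), (np.float64(2018.0), array([ 51.2, 129.5])), (np.float64(2127.0), array([  49.2, -136.6]))] (array([302.36943069, 210.75144389]), array([44.6925915 , 80.13565558])) (array([366.49427054, 220.62073784]), array([ 44.434631  , -80.09305055]))
```

View pics/t6.png

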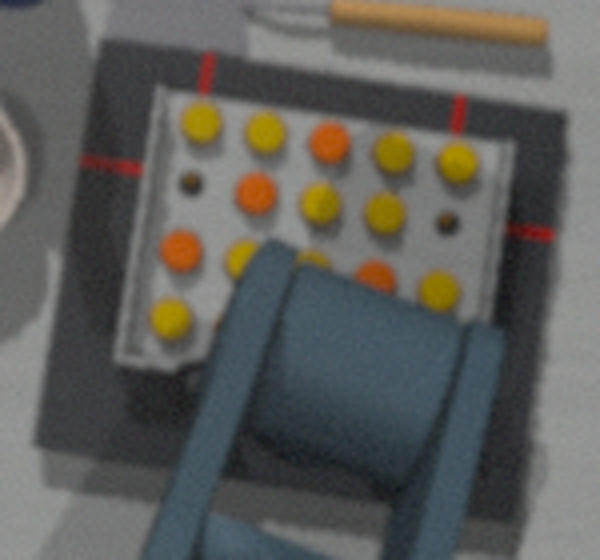

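send_rows:
  increments:
    - {"offset": [0.15,0,0],"rot": [0,0,0],"grip": 0}
    - {"offset": [0.15,0.1,0],"rot": [0,0,0],"grip": 0}
    - {"offset": [0.1,0,0],"rot": [0,0,0],"grip": 0}
    - {"offset": [0,0,0],"rot": [0,0,0],"grip": 0}

```text
t: 9.7
tcp_pos: [475.1, -57.1, 49.0]
ee_rot: [0.0, 0.072, 0.997, -0.0]
ft_force: [-1.3, 0.1, 0.0]
width: 85.4
```

```bash
cat > tm.py <<'E'
from rig import *
import cv2,pickle,sys
from topmeas import *
n=sys.argv[1]
s=snapshot("top"); pickle.dump(s,open(n+".pkl","wb")); cv2.imwrite(f"pics/{n}.png",cv2.resize(s["frame"][165:305,255:405,::-1],None,fx=4,fy=4,interpolation=cv2.INTER_CUBIC))
print(hole(s,(50,80)),hole(s,(50,-80)))
E
python3 tm.py t7
```

```text
(array([302.45825078, 209.89980187]), array([46.82592443, 80.22987591])) (array([366.09453914, 219.69760101]), array([ 46.56600239, -78.81229248]))
```

View pics/t7.png

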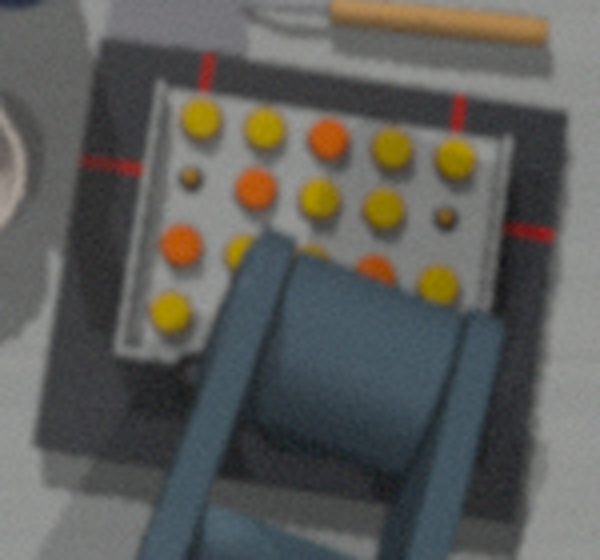

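send_rows:
  increments:
    - {"offset": [0.1,0,0],"rot": [0,0,0],"grip": 0}
    - {"offset": [0.1,0,0],"rot": [0,0,0],"grip": 0}
    - {"offset": [0,0,0],"rot": [0,0,0],"grip": 0}

```text
t: 10.05
tcp_pos: [476.3, -56.9, 48.9]
ee_rot: [-0.001, 0.072, 0.997, -0.0]
ft_force: [-1.7, 0.2, 1.7]
width: 85.4
```

```bash
python3 tm.py t8; python3 shot.py w8
```

```text
(array([302.44088739, 209.27071047]), array([48.3713049 , 80.50159612])) (array([366.07056987, 219.16237315]), array([ 47.88047118, -78.58174029]))
10.1 [476.25495806 -56.91465608  48.88786749] [-8.45032792e-04  7.20322049e-02  9.97401943e-01 -1.02906444e-04] [-3.59750428  0.09098795  1.09180889] 85.44424690038107
```

View pics/t8.png

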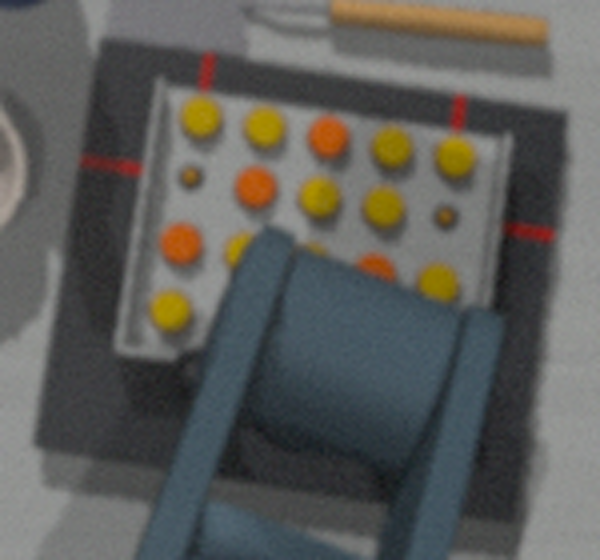

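View pics/w8.png

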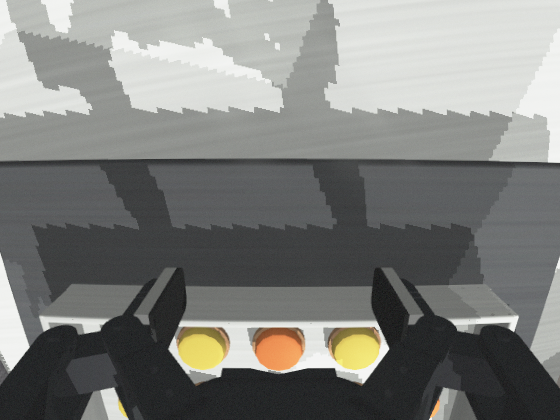

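send_rows:
  increments:
    - {"offset": [0.1,0,0],"rot": [0,0,0],"grip": 0}
    - {"offset": [0,0,0],"rot": [0,0,0],"grip": 0}

```text
t: 10.35
tcp_pos: [477.1, -56.9, 48.9]
ee_rot: [-0.001, 0.072, 0.997, -0.0]
ft_force: [-1.7, -0.5, 0.9]
width: 85.4
```

```bash
python3 tm.py t9; python3 - <<'E'
from rig import *
print(read_state()["ft_force"],read_state()["tcp_pos"])
E
```

```text
(array([302.32493703, 208.83151413]), array([49.41152222, 80.94428847])) (array([365.96844502, 218.59141184]), array([ 49.254271  , -78.14707952]))
[-2.01888072 -0.32157662  0.99462954] [477.14650822 -56.8877371   48.87784706]
```

send_rows:
  increments:
    - {"offset": [-1.2,0.2,0],"rot": [0,0,0],"grip": 0}
    - {"offset": [-1,0.1,1],"rot": [0,0,0],"grip": 0}
    - {"offset": [0,0,4],"rot": [0,0,0],"grip": 0}
    - {"offset": [0,0,5],"rot": [0,0,0],"grip": 0}
    - {"offset": [0,0,0],"rot": [0,0,0],"grip": 0}
    - {"offset": [0,0,0],"rot": [0,0,0],"grip": 0}

```text
t: 11.0
tcp_pos: [457.9, -54.1, 152.9]
ee_rot: [0.004, 0.072, 0.997, -0.0]
ft_force: [-0.7, -0.2, -0.5]
width: 85.3
```

```bash
python3 shot.py w10; python3 tm.py t10; python3 - <<'E'
import cv2
from rig import *
f=cv2.imread("pics/w10.png"); 
s=snapshot("scene"); cv2.imwrite("pics/s10.png",cv2.resize(s["frame"][155:255,175:315,::-1],None,fx=5,fy=5,interpolation=cv2.INTER_CUBIC))
E
```

```text
11.0 [457.86196454 -54.09206307 152.88366748] [ 3.84285002e-03  7.20190982e-02  9.97395790e-01 -3.46636580e-04] [-0.69608793 -0.17548752 -0.52745551] 85.26797053225447
(array([302.37822045, 208.82177955]), array([49.45557464, 80.81803338])) (array([366.01265032, 218.58191473]), array([ 49.29443384, -78.25300927]))
```

View pics/w10.png

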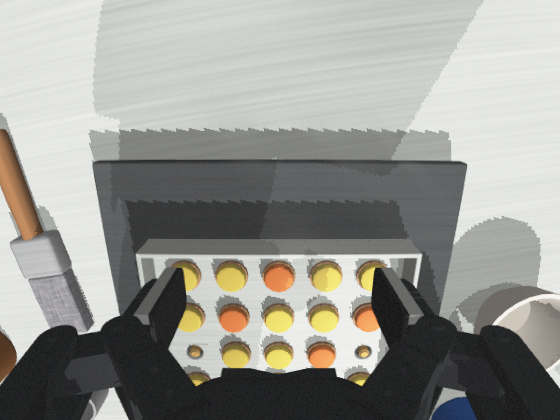

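View pics/t10.png

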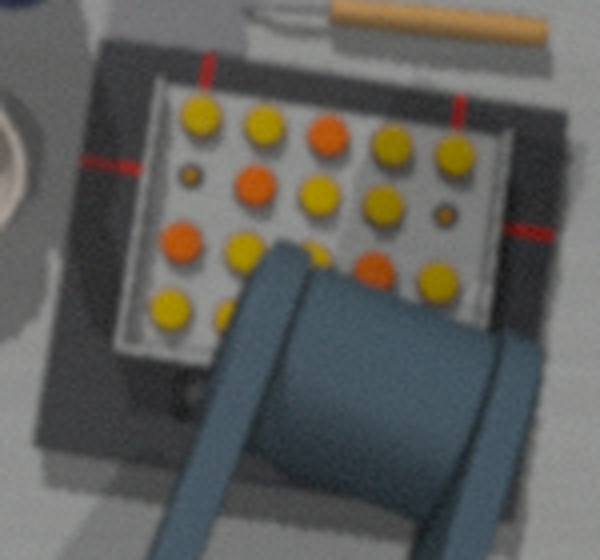

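View pics/s10.png

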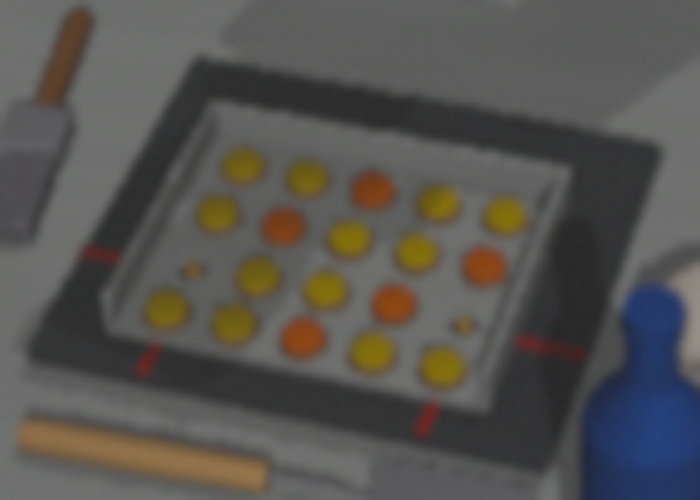

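```bash
python3 - <<'E'
import cv2,numpy as np
f=cv2.imread("pics/w10.png")
a=[cv2.resize(f[335:370,x:x+40],None,fx=9,fy=9,interpolation=cv2.INTER_CUBIC) for x in(175,343)]
cv2.imwrite("pics/w10c.png",np.hstack(a))
E
```

```text
(no output)
```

View pics/w10c.png

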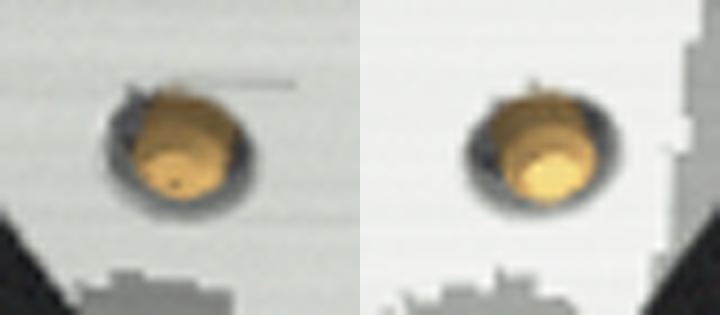

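```bash
python3 - <<'E'
import pickle
from topmeas import *
def tri(sw,st,uw,stp,ut):
    for z in [18,22,25,28,31,34,37]:
        a=ray(sw,[uw],z,st)[0]; b=ray(stp,[ut],z)[0]; print(z,tostand(S,[a])[0].round(1),tostand(S,[b])[0].round(1),(a-b).round(2))
sw,st=pickle.load(open("w4.pkl","rb")); tp=pickle.load(open("t4.pkl","rb"))
print("before R");tri(sw,st,(210,292),tp,(365.7,231.98))
print("before L");tri(sw,st,(340,296.5),tp,(301.42,222.2))
sw,st=pickle.load(open("w10.pkl","rb")); tp=pickle.load(open("t10.pkl","rb"))
print("now R");tri(sw,st,(195.2,351.7),tp,(366.0,218.6))
print("now L");tri(sw,st,(363.3,351.7),tp,(302.4,208.8))
E
```

```text
before R
18 [ 23.3 -82.8] [ 18.  -83.6] [5.35 0.11]
22 [ 20.6 -81.9] [ 17.4 -83. ] [3.34 0.74]
25 [ 18.6 -81.2] [ 17.  -82.6] [1.84 1.21]
28 [ 16.7 -80.5] [ 16.6 -82.2] [0.33 1.68]
31 [ 14.7 -79.8] [ 16.2 -81.8] [-1.18  2.15]
34 [ 12.7 -79.1] [ 15.7 -81.4] [-2.69  2.62]
37 [ 10.7 -78.5] [ 15.3 -80.9] [-4.19  3.09]
before L
18 [24.6 83.3] [18.  78.1] [7.2  4.25]
22 [21.9 82.3] [17.5 78.1] [4.99 3.53]
25 [19.9 81.6] [17.  78.2] [3.33 2.98]
28 [18.  80.9] [16.6 78.2] [1.67 2.43]
31 [16.  80.1] [16.2 78.3] [0.01 1.89]
34 [14.  79.4] [15.8 78.3] [-1.65  1.34]
37 [12.  78.7] [15.4 78.4] [-3.3  0.8]
now R
18 [ 55.1 -79.5] [ 51.4 -80. ] [3.72 0.02]
22 [ 51.4 -78.2] [ 50.7 -79.5] [0.86 1.19]
25 [ 48.7 -77.2] [ 50.2 -79. ] [-1.29  2.06]
28 [ 45.9 -76.2] [ 49.7 -78.6] [-3.44  2.94]
31 [ 43.2 -75.2] [ 49.2 -78.2] [-5.58  3.81]
34 [ 40.5 -74.2] [ 48.8 -77.8] [-7.73  4.69]
37 [ 37.7 -73.2] [ 48.3 -77.4] [-9.87  5.56]
now L
18 [56.4 84.7] [51.7 80.6] [5.26 3.41]
22 [52.7 83.4] [51.  80.6] [2.09 2.49]
25 [50.  82.4] [50.5 80.7] [-0.29  1.8 ]
28 [47.2 81.5] [50.  80.7] [-2.67  1.11]
31 [44.5 80.5] [49.5 80.8] [-5.04  0.41]
34 [41.7 79.5] [49.  80.8] [-7.42 -0.28]
37 [39.  78.6] [48.5 80.9] [-9.8  -0.97]
```

send_rows:
  increments:
    - {"offset": [0,0,4],"rot": [0,0,0],"grip": 0}
    - {"offset": [3,0,3],"rot": [0,0,0],"grip": 0}
    - {"offset": [4,0,0],"rot": [0,0,0],"grip": 0}
    - {"offset": [4,0,0],"rot": [0,0,0],"grip": 0}
    - {"offset": [4,0,0],"rot": [0,0,0],"grip": 0}
    - {"offset": [0,0,0],"rot": [0,0,0],"grip": 0}
    - {"offset": [0,0,0],"rot": [0,0,0],"grip": 0}

```text
t: 11.85
tcp_pos: [607.2, -51.7, 210.3]
ee_rot: [-0.008, 0.073, 0.997, 0.003]
ft_force: [-0.8, -0.2, -0.7]
width: 85.4
```

```bash
python3 shot.py w11; python3 - <<'E'
import cv2,numpy as np
f=cv2.imread("pics/w11.png")
cv2.imwrite("pics/w11c.png",cv2.resize(f[100:320,140:420],None,fx=2.7,fy=2.7,interpolation=cv2.INTER_CUBIC))
E
```

```text
11.85 [607.23271869 -51.72905393 210.33185115] [-0.0079808   0.07260061  0.99732449  0.00305393] [-0.84940076 -0.24991794 -0.67154021] 85.40291097207563
```

View pics/w11.png

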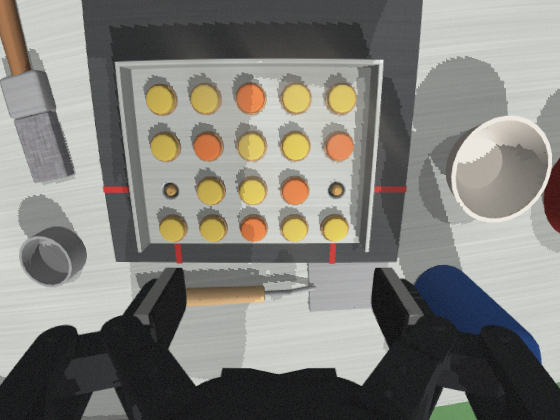

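View pics/w11c.png

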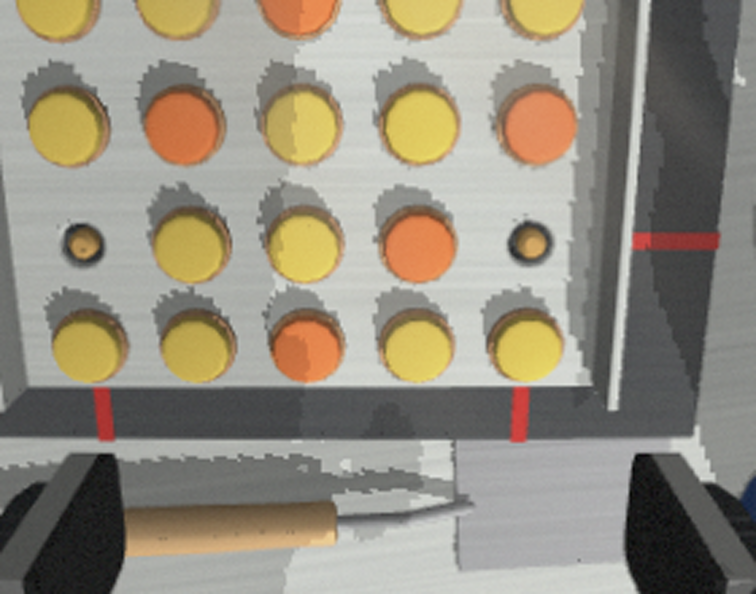

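```bash
python3 -c "
from rig import *
print(read_state()['ft_force']);print(finish_job())"
```

```text
[-0.11337518  1.24616219  0.04580405]
the job is handed in; nothing more can be done
None
```

The baking sheet looks seated on both pins and flat on the deck, and I've handed the job in. `finish_job()` gives no verdict, so this rests on my own checks.

I pushed it with both open fingertips. First I pushed the left rim about 12 mm sideways, which also squared the sheet up. Then I pushed the near rim about 34 mm forward, with a slight correction to the left because the sideways push had overshot by about 3 mm. Force readings between moves stayed below about 4 N, and the job ended at about 12 s of the 64 s allowed.

- **Position:** In the last wrist picture both pins stand centred in their holes, in line with the red lines. The measured hole centres are about 1 mm from the pins. That figure is slightly uncertain because the brass showing in the holes skews the top camera's measurement.
- **Height:** Comparing wrist and top views, the floor at the holes reads 23–25 mm above the table, against 28–31 mm before. It should be 25 mm when seated. The camera calibration is only good to about 2 mm, so this confirms the drop but not the exact height.
- **Tilt:** I did not measure the tilt separately. I judged it from the similar heights at the two holes.
- **Surroundings:** The gripper was clear of everything at hand-in. I saw no bystander disturbed in the pictures, though I did not re-measure their positions.

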